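# Tip the bracket onto its base and push it home in the fixture corner

### The job

On the fixture plate one angle bracket lies over on its bored leg. Push it over so that it stands on its base, bored leg upright, then push it along the plate until the free edge of its base sits flush against the rail and its side against the arm of the end stop, ready for measuring. Only push it, gently: never pinch, lift or carry it, and leave everything else where it stands.

Things in the scene. Friction and masses are not known exactly. Their poses are not given: they have to be found in the camera images.
- bracket: moulded black angle bracket that lies over, 120 g: an L of two 10 mm legs, 60 mm wide. Base leg 60 x 60 with four screw holes; bored leg at one edge, rising 60 over the base's underside, 26 mm bore with brass bush. Origin: centre of the base's underside. Standing, own z is up; own x runs from the bored leg (outer face x = -30) to the base's free edge (x = +30); y across.
- bracket_heel (a point): middle of its heel edge (own x -30, y 0, z 0 mm), axes as the bracket. At the start it lies flat on the bored leg, which reaches towards the robot; the base leg stands on edge, underside (own -z) facing the rail, free edge on top, 60 mm over the plate; its origin is 30 mm over the plate. Pushed some 45 degrees over about the heel towards the rail it drops onto its base by itself.
- bracket_toe_left (a point): left lower corner (own x +30, y +30, z 0 mm) of the free edge of the bracket's base
- bracket_toe_right (a point): right lower corner (own x +30, y -30, z 0 mm) of the free edge of the bracket's base
- plate: fixed aluminium fixture plate, 260 (x) x 380 (y) x 12 mm with a grid of small holes; origin: centre of its underside on the bench, top at z = 12 mm; x points away from the robot (give or take its yaw). A steel rail (360 long, 15 wide, 12 high over the plate) runs along y at its far side; the rail's face towards the robot is at plate x = +110 mm.
- stop: fixed steel end stop clamped on the rail near its left or right end: an arm 12 mm wide and high reaching 50 mm from the rail's face towards the robot; head and screw over the rail (37 mm over the plate). Origin: on the plate's top, at the rail's face, mid-arm; axes as the plate's. The bracket goes on the side towards the plate's middle: its origin ends 36 mm from this one along y.
- rail_clip: fixed steel clip with the same head and knurled screw on the rail near its other end; it has no arm and does not come out past the rail's face. Not a stop. Origin as the stop's.
- mate: another bracket of the same kind, already standing on its base on the near left or right corner of the plate; leave it alone. Origin and axes as the bracket's.
- plug: steel plug gauge standing on the other near corner of the plate, 24 mm across, 75 mm high; leave it alone. Origin: centre of its underside.
- caliper: digital caliper lying on the bench beside the plate, about 200 mm long (along y) and 60 mm wide; leave it alone. Origin: underside, middle of its beam.
- vblock: steel V-block on the bench, 45 x 60 x 46 mm high; leave it alone. Origin: centre of its underside.
- loupe: black loupe standing on the bench, 40 mm across, 46 mm high; leave it alone. Origin: centre of its underside.
- blower: black rubber dust blower standing on the bench, 58 mm across, 112 mm high; leave it alone. Origin: centre of its underside.
- gauge_block: steel gauge block standing on the bench, 9 x 35 x 50 mm high; leave it alone. Origin: centre of its underside.

How it is judged:
By the outcome, as a careful person would: the job done as asked, in the order asked, and still so for the second after the job is handed in, with the robot touching nothing.
It also fails if it takes over 67 s, if anything falls off the work surface, if the arm or the gripper's body presses on something with over 40 N, if the wrist force passes 120 N, or if a joint passes its speed limit or range.

### The arm

A 7-joint arm with a two-finger parallel gripper is mounted at the origin on the work surface. World frame = base frame: x ahead of the robot, y to its left, z up, the work surface at z = 0. Lengths are in m, angles in rad, forces in N, time in s.
With the tool pointing down it reaches from about 0.4 to 0.9 m from the base axis. Payload 5.6 kg.
Tool frame: the origin (TCP) lies midway between the tips of the shut fingers; the grasp point (between the pads) lies 19 mm behind it; z points along the fingers, y is the line along which they close (so a half turn about z gives the same grasp; the last joint's range is limited). The gripper opens to 92 mm and grips with 3 to 60 N. Pads are 20 mm wide; open, the fingers measure 128 mm over their backs; the gripper's body (75 mm by 189 mm) begins 69 mm behind the grasp point.
Start: joints at [-1.345, 0.468, -0.012, 1.603, 0.006, 1.071, -0.056], TCP at [0.173, 0.627, 0.18] pointing down, gripper open.
Joint ranges: [-2.53, 2.53], [-0.31, 2.02], [-1.57, 1.55], [0.28, 2.44], [-1.29, 4.43], [0.15, 1.84], [-2.92, 2.92]. Speed limits (rad/s): [2.57, 2.57, 3.14, 3.14, 3.14, 3.14, 3.14].

### API

Orientations are given as a 3x3 rotation matrix whose columns are the frame's x, y, z axes.
In Python, from station import env, effector, solver, viewer, workorder, search_frame, tip_of gives the robot as it stands. Calls block until the motion is done:
- env.reach(position, orientation): joint-space move of the TCP to a pose.
- env.movel(position, frame=None, rate=0.15): straight line of the TCP; frame=None keeps the orientation; rate is the mean speed in m/s.
- env.goto_joints(angles): joint-space move.
- effector.release() and effector.grasp(squeeze=None): open the fingers fully, or close them until they stop; squeeze is the grip in N (None keeps the last).
- env.pause(seconds).
- solver.inverse_kinematics(position, orientation): joint angles nearest the present ones, or None.
- env.sense(): the state.
- viewer.read_camera(name): name is "scene" or "side" or "wrist"; returns (picture, depth): 480x640x3 uint8, red, green, blue; 480x640 float32, m along the optical axis (not along the pixel's ray), 0 where there is no reading.
- viewer.camera_info(name): a dict with "intrinsics" (3x3 intrinsics, pixels), "dist_coeffs" ([k1, k2, p1, p2, k3] as OpenCV has them; the pictures are not rectified), "eye" and "rotation" of the camera in the world; the wrist camera has in their place "T_tool_cam" (4x4, takes a point from camera to tool coordinates, whose origin is the TCP and whose axes are the flange's). Camera axes: x right, y up, looking along -z (the intrinsics and any distortion apply to the point x, -y, -z); pixel columns grow to the right and rows downward; lengths in m; the calibration is good to about 2 mm. A picture is of the moment at which its call begins: read the wrist's pose just before it. camera_info takes no time and is no camera call.
A pose or a line that the arm cannot do raises env.PlanningError and nothing moves.
- workorder.finish_job(): hands the job in; it is judged then, once.
Trained networks look in the newest picture that a camera, given by its name, has taken for a name from the list of things; names that differ only in an ending like _2 or _b are one class to them, and where a whole thing is asked for, a point or a joint stands for the part that bears it (a point fixed in the world has none). Each returns a list of dicts, best first, with "score" (0 to 1); they miss things now and then, are a little off and sometimes report something else, mostly with a low value. They report only what shows in the picture. A call takes as long as a camera call.
- search_frame(camera, name): "at" ([x, y, z] in m, in world coordinates, good to about 4 mm: the middle of the surface that is visible of it).
- tip_of(camera, name): "at" ([x, y, z] in m, in world coordinates, good to about 4 mm: a listed point, or the origin of a listed thing).
The state is a dict: "t": time; "joint_positions": joint angles; "joint_velocities": joint speeds; "tau": joint torques, N m; "ee_pos": TCP position; "tcp_rot": TCP orientation; "wrist_force": force on the tool from outside, world axes, zero at the start; "moment": the same for the moment, N m; "gripper_width": finger opening in m; "grasp_force": force on a finger pad.
Only numpy, scipy, OpenCV 4.12 (cv2) and the standard library are available. Lean on these libraries where they do the work, as an engineer would, in place of code of your own. Each camera call takes 0.05 s, during which the arm holds its last target. There are 200 camera calls.

## Working session

There is one attempt and no reset: what is moved stays moved. The work goes in short steps, each a Python script; the robot and the scene stay as the last script left them, time stands still between calls to the robot, and variables do not carry over. Pictures are saved under pics/ and viewed, at most 10 in all, crops included, and the job is handed in when it is done.

```bash
mkdir -p pics; ls
python3 - <<'E'
from station import *
import cv2,numpy as np
for c in ["scene","side"]:
    p,d=viewer.read_camera(c)
    cv2.imwrite(f"pics/{c}0.png",p[:,:,::-1])
    i=viewer.camera_info(c);print(c,np.round(i["eye"],3),np.round(i["rotation"],2).tolist())
    for n in ["bracket","bracket_heel","bracket_toe_left","bracket_toe_right","plate","stop","rail_clip","mate","plug","blower","loupe","vblock","gauge_block","caliper"]:
        r=tip_of(c,n)
        print(n,[(np.round(x["at"],3).tolist(),round(x["score"],2)) for x in r[:2]])
print(env.sense()["t"])
E
```

```text
pics
scene [1.077 0.015 0.847] [[-0.02, -0.81, 0.58], [1.0, -0.03, -0.0], [0.02, 0.58, 0.82]]
bracket [([0.525, 0.063, 0.04], 0.81), ([0.522, 0.033, 0.072], 0.51)]
bracket_heel []
bracket_toe_left [([0.527, 0.091, 0.074], 0.95)]
bracket_toe_right [([0.522, 0.035, 0.074], 0.74)]
plate [([0.559, 0.032, -0.001], 0.62)]
stop [([0.657, -0.084, 0.01], 0.53)]
rail_clip [([0.675, 0.128, 0.017], 0.47)]
mate [([0.484, 0.183, 0.015], 0.93), ([0.53, 0.062, 0.04], 0.32)]
plug [([0.475, -0.103, 0.01], 0.72)]
blower [([0.612, 0.344, -0.005], 0.55)]
loupe [([0.519, -0.369, 0.002], 0.72)]
vblock [([0.636, -0.353, -0.003], 0.96)]
gauge_block [([0.399, -0.347, 0.003], 0.85)]
caliper [([0.442, 0.359, 0.001], 0.75), ([0.485, 0.18, 0.011], 0.54)]
side [0.465 0.961 0.779] [[-1.0, 0.02, -0.06], [-0.07, -0.58, 0.81], [-0.02, 0.82, 0.58]]
bracket [([0.524, 0.064, 0.039], 0.82)]
bracket_heel [([0.528, 0.063, 0.011], 0.64)]
bracket_toe_left [([0.529, 0.09, 0.072], 0.69)]
bracket_toe_right [([0.442, 0.359, 0.0], 0.65), ([0.526, 0.033, 0.075], 0.61)]
plate [([0.56, 0.032, 0.004], 0.64)]
stop [([0.66, -0.081, 0.013], 0.51)]
rail_clip [([0.441, 0.358, -0.002], 0.74), ([0.522, 0.031, 0.072], 0.65)]
mate [([0.485, 0.181, 0.013], 0.85), ([0.476, -0.103, 0.01], 0.55)]
plug [([0.474, -0.103, 0.012], 0.73)]
blower [([0.612, 0.337, 0.002], 0.66)]
loupe [([0.516, -0.367, -0.002], 0.84)]
vblock [([0.632, -0.355, 0.001], 0.63), ([0.443, 0.361, -0.004], 0.23)]
gauge_block [([0.4, -0.346, 0.001], 0.48)]
caliper [([0.44, 0.361, -0.004], 0.58)]
1.5
```

View pics/scene0.png

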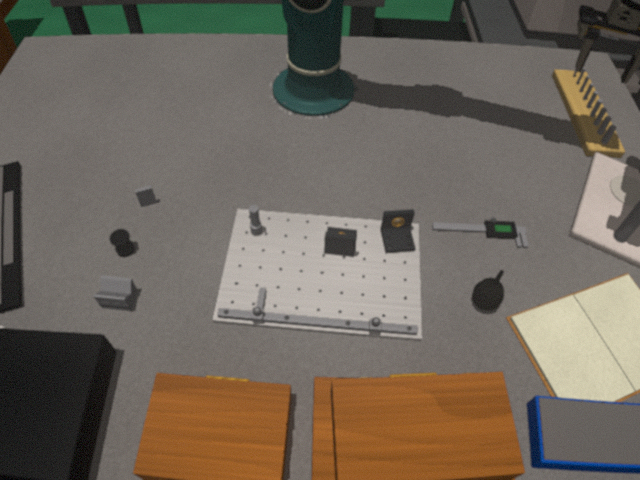

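View pics/side0.png

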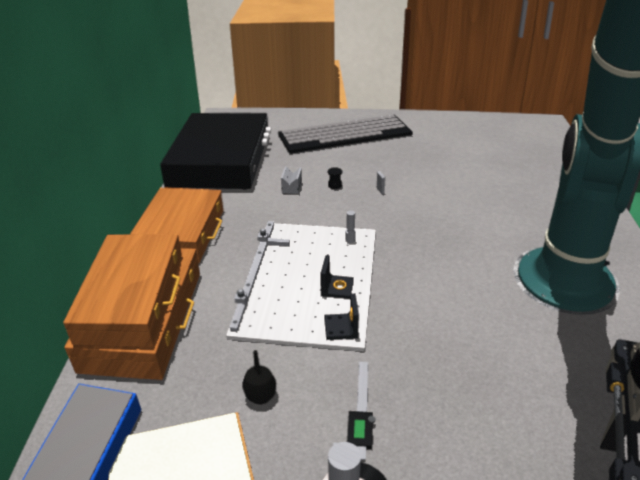

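Scene view: the stop with its arm is at about (260,300), the clip at (376,322), the lying bracket at (341,240), the mate at (398,230) and the plug at (255,220). The side view agrees, and the plate is yawed a few degrees. Next I'll close the fingers and take a look from above.

```bash
cat > h.py <<'E'
from station import *
import cv2,numpy as np
def R(yaw):  # tool down, tool y across plate (yaw=0: along world y)
    c,s=np.cos(yaw),np.sin(yaw); return np.array([[c,s,0],[s,-c,0],[0,0,-1.]])
def cloud():
    s=env.sense(); p,d=viewer.read_camera("wrist"); i=viewer.camera_info("wrist")
    K=np.array(i["intrinsics"]); v,u=np.mgrid[0:480,0:640]
    n=cv2.undistortPoints(np.stack([u,v],-1).reshape(-1,1,2).astype(np.float32),K,np.array(i["dist_coeffs"])).reshape(480,640,2)
    P=np.stack([n[...,0]*d,-n[...,1]*d,-d],-1)
    T=np.array(i["T_tool_cam"]); P=P@T[:3,:3].T+T[:3,3]
    P=P@np.array(s["tcp_rot"]).T+s["ee_pos"]; P[d==0]=np.nan
    return p,P
E
python3 - <<'E'
from h import *
print(np.round(env.sense()["tcp_rot"],2).tolist(), np.round(viewer.camera_info("wrist")["T_tool_cam"],3).tolist())
effector.grasp(5)
env.reach([0.50,0.03,0.36],R(0))
s=env.sense();print(s["t"],s["joint_positions"],s["gripper_width"])
p,P=cloud(); np.save("P.npy",P); cv2.imwrite("pics/w1.png",p[:,:,::-1])
for n in ["bracket","bracket_heel","bracket_toe_left","bracket_toe_right","plate","stop","rail_clip","mate","plug"]:
    print(n,[(np.round(x["at"],3).tolist(),round(x["score"],2)) for x in tip_of("wrist",n)[:2]])
print(np.round(P[40:480:80,40:640:100,:],3).tolist())
E
```

```text
[[-0.96, 0.27, 0.0], [0.27, 0.96, 0.0], [-0.0, 0.0, -1.0]] [[0.0, 0.966, 0.26, 0.073], [1.0, -0.0, 0.0, -0.0], [0.0, 0.26, -0.966, -0.205], [0.0, 0.0, 0.0, 1.0]]
5.3417 [-0.89616057  0.05245823  0.81821617  1.75314619 -0.03896203  1.3531742
 -1.63908252] 0.00065044025101545
bracket [([0.524, 0.065, 0.043], 0.68)]
bracket_heel [([0.527, 0.061, 0.014], 0.6)]
bracket_toe_left [([0.533, 0.096, 0.075], 0.7)]
bracket_toe_right [([0.523, 0.03, 0.071], 0.75)]
plate [([0.475, -0.105, 0.012], 0.66), ([0.555, 0.029, -0.0], 0.56)]
stop [([0.66, -0.083, 0.011], 0.65)]
rail_clip [([0.527, 0.06, 0.01], 0.72), ([0.672, 0.127, 0.013], 0.57)]
mate [([0.486, 0.18, 0.013], 0.9)]
plug [([0.473, -0.105, 0.014], 0.94)]
[[[0.678, 0.371, 0.002], [0.679, 0.251, 0.002], [0.674, 0.124, 0.037], [0.677, 0.008, 0.024], [0.682, -0.116, -0.001], [0.68, -0.236, 0.003]], [[0.585, 0.39, -0.0], [0.587, 0.262, 0.002], [0.587, 0.133, 0.012], [0.588, 0.006, 0.014], [0.588, -0.12, 0.012], [0.587, -0.251, 0.0]], [[0.483, 0.407, 0.002], [0.483, 0.274, 0.002], [0.486, 0.138, 0.013], [0.486, 0.005, 0.012], [0.486, -0.128, 0.012], [0.484, -0.266, 0.001]], [[0.368, 0.427, 0.001], [0.369, 0.287, 0.002], [0.369, 0.146, 0.002], [0.369, 0.002, 0.001], [0.369, -0.14, 0.001], [0.37, -0.282, 0.001]], [[nan, nan, nan], [0.241, 0.302, 0.0], [0.531, 0.046, 0.493], [0.511, 0.025, 0.459], [0.532, 0.008, 0.493], [0.243, -0.298, 0.002]], [[0.103, 0.47, 0.001], [0.525, 0.06, 0.507], [0.525, 0.044, 0.507], [0.522, 0.027, 0.504], [0.525, 0.011, 0.507], [0.103, -0.316, 0.002]]]
```

View pics/w1.png

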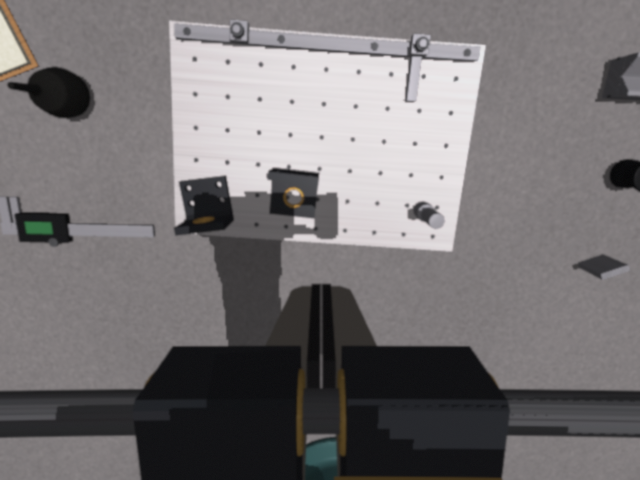

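The wrist view shows the rail along the top (row ~45), the stop arm at (413,80), the bracket at (293,190) with its base edge at row ~172, the mate at (207,205) and the plug at (430,215). I'll fit the rail, arm and bracket edges from the depth.

Run:
```python
from h import *
P=np.load("P.npy"); X,Y,Z=[P[...,k] for k in range(3)]
# rail: low edge of points z .02-.028 binned by y
m=(Z>.02)&(Z<.03)&(X>.62)&(X<.72)&(Y>-.17)&(Y<.22)
ys,xs=[],[]
for y in np.arange(-.06,.1,.005):
    k=m&(abs(Y-y)<.0025)
    if k.sum()>3: ys.append(y);xs.append([X[k].min(),X[k].max()])
xs=np.array(xs)
f=np.polyfit(ys,xs[:,0],1);g=np.polyfit(ys,xs[:,1],1);print("rail face",f,"back",g,"yaw",np.degrees(-np.arctan(f[0])),np.std(xs[:,0]-np.polyval(f,ys)))
for x in np.arange(.61,.66,.008):
    k=(abs(X-x)<.004)&(Z>.02)&(Z<.03)&(Y>-.12)&(Y<-.04)
    if k.any(): print("arm",round(x,3),Y[k].min().round(4),Y[k].max().round(4))
k=(Z>.066)&(Z<.08)&(abs(Y-.063)<.05)&(X>.5)&(X<.56)
r=cv2.minAreaRect(P[k][:,:2].astype(np.float32)*1000);print("top edge",r,Z[k].mean()); print(cv2.boxPoints(r))
```

```text
rail face [0.06750188 0.66527111] back [0.06678394 0.67986432] yaw -3.861714413923874 0.0001531626956738732
arm 0.61 -0.086 -0.0741
arm 0.618 -0.0863 -0.0743
arm 0.626 -0.0872 -0.0746
arm 0.634 -0.0871 -0.0752
arm 0.642 -0.0874 -0.0757
arm 0.65 -0.0879 -0.076
arm 0.658 -0.1198 -0.0488
top edge ((521.5725708007812, 63.48287582397461), (59.84349060058594, 10.24744987487793), 83.68790435791016) 0.07255965519979174
[[513.1902    34.305843]
 [523.3755    33.1792  ]
 [529.95496   92.65991 ]
 [519.76965   93.78655 ]]
```

Run:
```python
from h import *
yaw=np.radians(-6.3); e=np.array([np.cos(yaw),np.sin(yaw)]); H=np.array([.5265,.0629])
at=lambda s,z:[*(H+e*s),z]
env.reach(at(-.033,.13),R(yaw))
env.movel(at(-.033,.060),rate=.1)
for s in (-.022,-.01,.002):
    env.movel(at(s,.060),rate=.05); print(s,np.round(env.sense()["wrist_force"],2))
print(env.sense()["t"],np.round(env.sense()["joint_positions"],2))
p,d=viewer.read_camera("side"); cv2.imwrite("pics/s2.png",cv2.resize(p[200:360,220:420,::-1],None,fx=3,fy=3))
for n in ["bracket","bracket_heel","bracket_toe_left"]: print(n,[(np.round(x["at"],3).tolist(),round(x["score"],2)) for x in tip_of("side",n)[:2]])
```

```text
-0.022 [ 0.88 -0.44 -0.1 ]
-0.01 [-0.    0.32  0.51]
0.002 [ 0.06  0.48 -0.19]
8.7667 [-0.71  0.5   0.67  2.02 -0.44  0.77 -1.46]
bracket [([0.529, 0.067, 0.038], 0.67)]
bracket_heel [([0.527, 0.063, 0.011], 0.96)]
bracket_toe_left [([0.531, 0.092, 0.069], 0.59)]
```

View pics/s2.png

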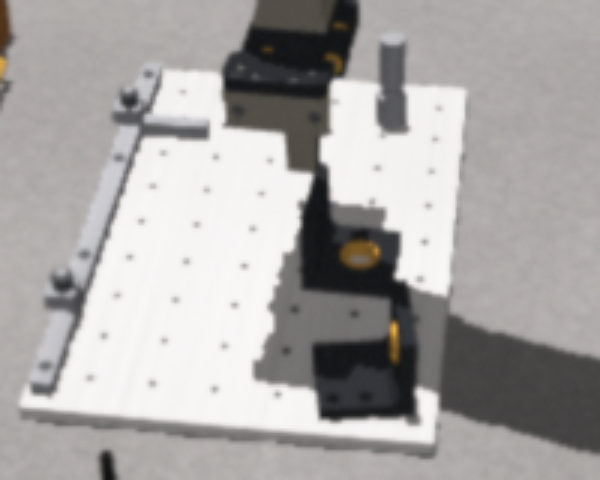

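Run:
```python
from h import *
s=env.sense();print(s["ee_pos"],np.round(s["tcp_rot"],2).tolist(),s["gripper_width"])
i=viewer.camera_info("side");Rc=np.array(i["rotation"]);K=np.array(i["intrinsics"])
for q in ([*s["ee_pos"]],[.5265,.0629,.072],[.5265,.0629,.012]):
    c=Rc.T@(np.array(q)-i["eye"]);c=np.array([c[0],-c[1],-c[2]]);uv=(K@c/c[2])[:2];print(uv,(uv-[220,200])*3)
```

```text
[0.52826699 0.06267386 0.05993335] [[0.99, -0.11, -0.0], [-0.11, -0.99, 0.0], [-0.0, 0.0, -1.0]] 0.00039004874127276414
[321.14130953 268.45681844] [303.4239286  205.37045532]
[321.94487632 263.80866281] [305.83462897 191.42598844]
[322.28567554 286.84105651] [306.85702662 260.52316954]
```

```bash
cat >> h.py <<'E'
def sidecloud(c="side"):
    p,d=viewer.read_camera(c); i=viewer.camera_info(c); K=np.array(i["intrinsics"]); v,u=np.mgrid[0:480,0:640]
    n=cv2.undistortPoints(np.stack([u,v],-1).reshape(-1,1,2).astype(np.float32),K,np.array(i["dist_coeffs"])).reshape(480,640,2)
    P=np.stack([n[...,0]*d,-n[...,1]*d,-d],-1)@np.array(i["rotation"]).T+i["eye"]; P[d==0]=np.nan
    return p,P
E
python3 - <<'E'
from h import *
p,P=sidecloud()
for r in range(236,300,4): print(r,[tuple(np.round(P[r,c]*1000).astype(int).tolist()) if P[r,c,2]>.02 else 0 for c in range(314,342,4)])
p,P=sidecloud("scene"); cv2.imwrite("pics/c3.png",cv2.resize(p[170:290,260:440,::-1],None,fx=4,fy=4))
E
```

```text
236 [(534, 150, 202), (527, 150, 202), (519, 158, 208), (512, 157, 207), (506, 145, 199), 0, 0]
240 [(534, 146, 190), (527, 146, 190), (520, 149, 193), (513, 152, 195), (506, 145, 190), 0, 0]
244 [(534, 148, 183), (527, 147, 182), (520, 148, 184), (513, 150, 185), 0, 0, 0]
248 [0, (533, 77, 121), (525, 78, 122), (518, 61, 110), 0, 0, 0]
252 [0, (533, 75, 110), (525, 73, 109), (518, 60, 100), 0, 0, 0]
256 [0, (533, 76, 101), (525, 75, 101), (520, 38, 73), 0, 0, 0]
260 [0, 0, 0, (519, 53, 74), 0, 0, 0]
264 [0, 0, 0, (518, 63, 72), 0, 0, 0]
268 [0, 0, (526, 75, 71), (518, 75, 71), 0, 0, 0]
272 [0, 0, (525, 90, 73), (518, 77, 63), 0, 0, 0]
276 [0, 0, (525, 94, 66), (518, 77, 53), (512, 40, 22), (504, 37, 20), (495, 39, 22)]
280 [0, 0, (525, 94, 56), (518, 79, 43), (511, 51, 20), (503, 52, 22), (495, 51, 21)]
284 [0, 0, (525, 92, 44), (518, 81, 35), (510, 67, 24), (502, 65, 22), 0]
288 [0, 0, (525, 93, 34), (518, 83, 26), 0, (502, 78, 22), (494, 77, 22)]
292 [0, 0, (525, 90, 22), (517, 93, 25), (509, 90, 22), (501, 91, 23), 0]
296 [0, 0, 0, 0, 0, 0, 0]
```

View pics/c3.png

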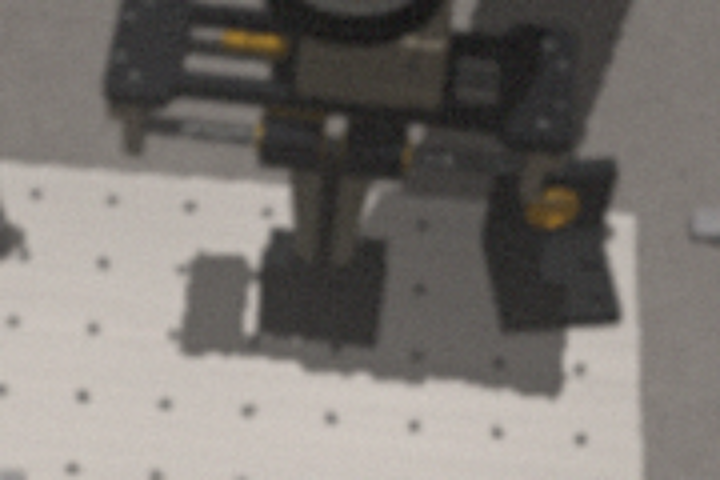

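Run:
```python
from h import *
P0=np.load("P.npy")
print("finger tip col, first look (tool z = .36-z):",[np.round(P0[r,c],3).tolist() for r in range(282,345,8) for c in (310,)])
p,P=cloud(); cv2.imwrite("pics/w4.png",p[:,:,::-1])
print([np.round(P[r,c],3).tolist() for r in range(10,480,40) for c in (60,315,560)])
```

```text
finger tip col, first look (tool z = .36-z): [[0.365, 0.046, -0.001], [0.51, 0.035, 0.401], [0.511, 0.035, 0.412], [0.51, 0.035, 0.419], [0.511, 0.034, 0.427], [0.51, 0.034, 0.433], [0.511, 0.034, 0.44], [0.51, 0.034, 0.444]]
[[0.678, 0.186, 0.013], [0.665, 0.05, 0.012], [0.648, -0.076, 0.02], [0.659, 0.192, 0.012], [0.645, 0.053, 0.014], [0.628, -0.076, 0.023], [0.639, 0.197, 0.013], [0.625, 0.055, 0.013], [0.609, -0.082, 0.014], [0.618, 0.204, 0.012], [0.603, 0.057, 0.012], [0.587, -0.083, 0.012], [0.596, 0.209, 0.014], [0.58, 0.06, 0.013], [0.564, -0.084, 0.013], [0.573, 0.216, 0.013], [0.556, 0.063, 0.014], [0.539, -0.086, 0.012], [0.546, 0.231, 0.001], [0.531, 0.066, 0.012], [0.514, -0.086, 0.013], [0.519, 0.238, 0.002], [0.539, 0.063, 0.103], [0.487, -0.087, 0.013], [0.49, 0.246, 0.001], [0.539, 0.063, 0.139], [0.46, -0.087, 0.014], [0.46, 0.254, 0.001], [0.536, 0.063, 0.158], [0.429, -0.089, 0.013], [0.559, 0.106, 0.199], [0.553, 0.061, 0.2], [0.55, 0.017, 0.2], [0.395, 0.272, 0.0], [0.371, 0.084, -0.0], [0.355, -0.097, 0.002]]
```

View pics/w4.png

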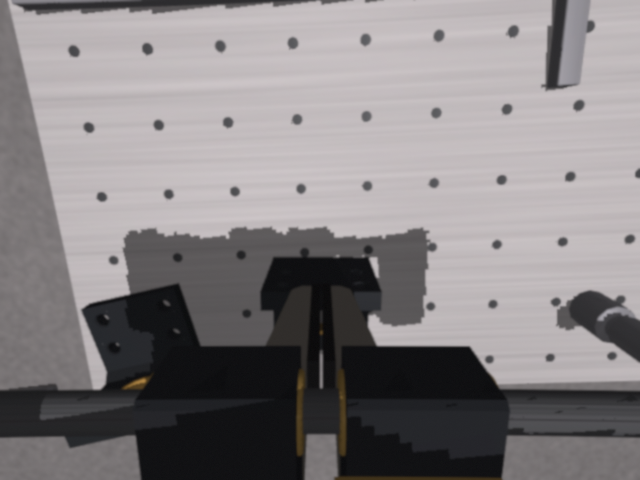

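The picture shows the fingers above the base edge at (320,270). The side and wrist depth both put the shut fingertips about 36 mm above the reported TCP, so the first pass went clean over the bracket. I'll back off and redo it with that offset.

```bash
cat >> h.py <<'E'
OFF=.036
E
python3 - <<'E'
from h import *
yaw=np.radians(-6.3); e=np.array([np.cos(yaw),np.sin(yaw)]); H=np.array([.5265,.0629])
at=lambda s,z:[*(H+e*s),z-OFF]
F=lambda:np.round(env.sense()["wrist_force"],2)
env.movel(at(-.036,.097),rate=.1)
for z in (.08,.059):
    env.movel(at(-.036,z),rate=.08); print(z,F())
def heel():
    viewer.read_camera("side"); r=tip_of("side","bracket_heel"); return r[0]["at"] if r else None
ok=True
for s in (-.024,-.016,-.008,0,.008):
    env.movel(at(s,.059),rate=.05); print(s,F())
h=heel(); print("heel",h)
if h is not None and abs(h[0]-.527)<.008:
    for s in (.016,.024,.030):
        env.movel(at(s,.059),rate=.05); print(s,F())
    print(heel())
p,P=sidecloud(); cv2.imwrite("pics/s5.png",cv2.resize(p[200:360,220:420,::-1],None,fx=3,fy=3)); print(env.sense()["t"])
E
```

```text
0.08 [-0.57 -0.49  0.21]
0.059 [ 0.05 -0.13 -0.62]
-0.024 [0.41 0.85 0.24]
-0.016 [-0.07  0.33  0.52]
-0.008 [-0.23 -0.64  0.4 ]
0 [-0.6  -0.34  0.51]
0.008 [-0.07 -0.24  0.5 ]
heel [0.5303, 0.0652, 0.0139]
0.016 [ 0.07  1.04 -0.14]
0.024 [-0.7   0.23  0.11]
0.03 [0.64 0.6  0.05]
[0.53, 0.0622, 0.0133]
13.1917
```

View pics/s5.png

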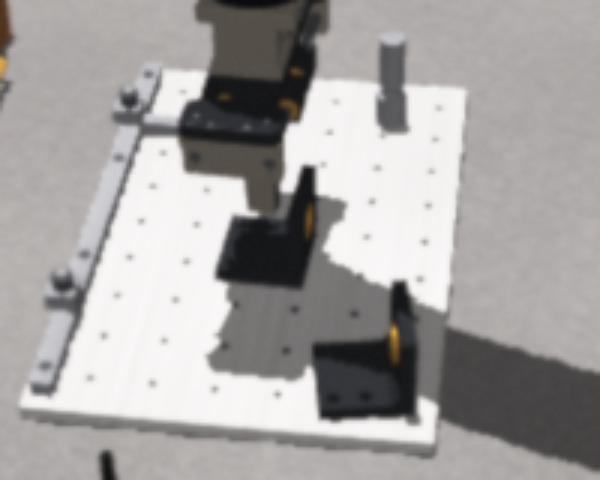

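It now stands on its base: in the crop the base is at (265,250) and the bored leg upright at (308,215). The finger sits clear above the base. I'll raise the arm, measure the pose and refine the tip offset.

Run:
```python
from h import *
P0=np.load("P.npy")
print("tip z over ee:",[round(float(P0[r,310,2]-.36),4) for r in range(282,294)], "finger y span",[round(float(P0[289,c,1]),4) for c in range(296,346,4)],[round(float(P0[289,c,2]),3) for c in range(296,346,4)])
s=env.sense()["ee_pos"]; env.movel([s[0],s[1],.10],rate=.15)
env.reach([.46,.03,.30],R(np.radians(-3.86)))
p,P=cloud(); np.save("P1.npy",P)
X,Y,Z=[P[...,k] for k in range(3)]
k=(Z>.066)&(Z<.08)&(abs(Y-.063)<.05)&(X>.505)&(X<.58)
r=cv2.minAreaRect(P[k][:,:2].astype(np.float32)*1000);print("leg top",r);print(cv2.boxPoints(r))
k=(Z>.019)&(Z<.026)&(abs(Y-.063)<.06)&(X>.52)&(X<.62)
r=cv2.minAreaRect(P[k][:,:2].astype(np.float32)*1000);print("base top",r);print(cv2.boxPoints(r))
print(env.sense()["t"])
```

```text
tip z over ee: [-0.3614, -0.3586, -0.3588, 0.0359, 0.0361, 0.0374, 0.0378, 0.0397, 0.0412, 0.0427, 0.044, 0.0444] finger y span [0.0409, 0.0393, 0.0376, 0.0359, 0.0342, 0.0325, 0.0312, 0.0292, 0.0275, 0.0258, 0.0241, 0.0224, 0.0207] [0.401, 0.399, 0.399, 0.4, 0.402, 0.401, 0.0, 0.403, 0.402, 0.4, 0.4, 0.399, 0.4]
leg top ((530.8287963867188, 62.299072265625), (59.86132049560547, 9.934879302978516), 83.78401184082031)
[[522.6498    33.082237]
 [532.52625   32.006523]
 [539.0078    91.51591 ]
 [529.13135   92.59162 ]]
base top ((560.730712890625, 59.00227355957031), (59.84016036987305, 48.67055892944336), 83.64640045166016)
[[533.2338    31.95901 ]
 [581.6054    26.572924]
 [588.2276    86.04554 ]
 [539.856     91.431625]]
14.8083
```

```bash
cat >> h.py <<'E'
PY=np.radians(-3.86); ex=np.array([np.cos(PY),np.sin(PY)]); ey=np.array([-ex[1],ex[0]])
def at(u,v,z): return [*(u*ex+v*ey),z-OFF]
def F(): return np.mean([env.sense()["wrist_force"] for _ in range(3)],0)
RX=R(PY); RY=R(PY-np.pi/2)
def bracket(vc,look=(.46,.0)):
    """bracket origin (u,v) and yaw relative to plate, from above"""
    env.reach([look[0],look[1],.30],RX); p,P=cloud()
    U=P[...,:2]@ex; V=P[...,:2]@ey; Z=P[...,2]
    k=(Z>.066)&(Z<.08)&(abs(V-vc)<.05)&(U>.50)&(U<.63)
    r=cv2.minAreaRect(np.stack([U[k],V[k]],1).astype(np.float32)*1000)
    a=r[2]-90 if r[1][0]>r[1][1] else r[2]
    a=(a+45)%90-45; c=np.array(r[0])/1000
    return c+.025*np.array([np.cos(np.radians(a)),np.sin(np.radians(a))]),a,r[1],p
E
python3 - <<'E'
from h import *
u=.542
env.reach(at(u,.160,.13),RY)
env.movel(at(u,.160,.017),rate=.1); print("down",F().round(2))
env.movel(at(u,.141,.017),rate=.06); print(F().round(2))
for v in (.12,.09,.06,.043):
    env.movel(at(u,v,.017),rate=.06); print(v,F().round(2))
env.movel(at(u,.060,.017),rate=.1); env.movel(at(u,.060,.12),rate=.15)
print(bracket(.002)[:3], env.sense()["t"])
E
```

```text
down [-0.08  0.11 -0.46]
[-0.07  0.09  0.72]
0.12 [0.3  0.07 0.48]
0.09 [-0.11 -0.08 -0.37]
0.06 [-0.7  -0.42  0.35]
0.043 [-0.52 -0.59 -1.65]
(array([0.55343652, 0.00081862]), 5.219025135040283, (9.957584381103516, 60.10235595703125)) 22.1167
```

Run:
```python
from h import *
v=.001
env.reach(at(.495,v,.13),RX)
env.movel(at(.495,v,.025),rate=.1); f0=F(); print("down",f0.round(2))
env.movel(at(.512,v,.025),rate=.06)
env.movel(at(.586,v,.025),rate=.06); print(F().round(2))
u=.586
while u<.598:
    u+=.001; env.movel(at(u,v,.025),rate=.03); f=F(); 
    if (f-f0)[:2]@ex<-4: break
print(u,f.round(2))
env.movel(at(u-.02,v,.025),rate=.1); env.movel(at(u-.02,v,.13),rate=.15)
print(bracket(.002)[:3], env.sense()["t"])
```

```text
down [0.52 0.2  0.26]
[-0.2   1.4   0.68]
0.595 [-5.39 -0.04  4.99]
(array([ 0.63387207, -0.00179586]), 0.03273245319724083, (10.015127182006836, 59.79778289794922)) 30.4333
```

Run:
```python
from h import *
def nudge(p,q,R_,z,d,n):
    env.reach(at(*p,.13),R_); env.movel(at(*p,z),rate=.1); f0=F()
    p,q=np.array(p),np.array(q); env.movel(at(*q,z),rate=.06)
    for i in range(n):
        q=q+d*np.array([.0007]); env.movel(at(*q,z),rate=.03); f=F()
        if (f-f0)[:2]@(d[0]*ex+d[1]*ey)<-4: break
    print(q,(f-f0).round(2))
    env.movel(at(*(q-d*.015),z),rate=.1); env.movel(at(*(q-d*.015),.13),rate=.15)
nudge((.623,.060),(.623,.041),RY,.017,np.array([0,-1.]),9)
nudge((.575,-.002),(.5905,-.002),RX,.025,np.array([1.,0]),8)
b=bracket(-.002); print(b[:3], env.sense()["t"])
cv2.imwrite("pics/w9.png",b[3][:,:,::-1])
```

```text
[0.623  0.0368] [-1.85  5.73  5.11]
[ 0.5947 -0.002 ] [-5.45  1.7   3.63]
(array([ 0.63367949, -0.00219667]), -0.0634765625, (60.401126861572266, 9.677094459533691)) 42.6167
```

View pics/w9.png

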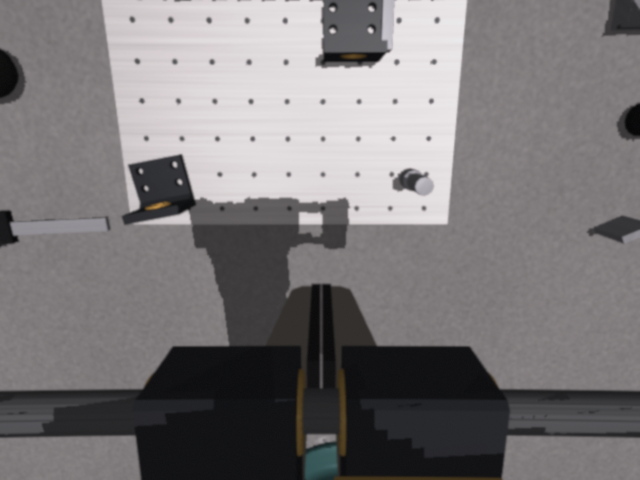

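The bracket stands at (352,30) with its side against the stop arm (388,25). The measured pose matches the target within 0.2 mm and 0.1°. The mate and plug haven't moved, and the robot is clear.

```bash
python3 -c "
from station import *
print(workorder.finish_job())"
```

```text
the job is handed in; nothing more can be done
None
```

The job is handed in: the bracket was pushed over onto its base and pushed flush against the rail and the stop arm (within about 0.2 mm and 0.1° by my last measurement), and nothing else was touched.

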